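Pack up the grill ledge: shakers in the teak bin, used brush in the bowl

TASK

Grilling is over: stand the three rub shakers (red, black and green caps) upright in the teak bin, one in each of its three compartments, and lay the used red brush in the steel mixing bowl for washing. The bin's lid is only part-way open, so slide it back to load the bin, and leave it slid fully shut over the shakers. The white-capped shaker and the clean black brush are still needed outside: leave them where they are.

Things in the scene. Friction and masses are not known exactly. Their poses are not given: they have to be found in the camera images.
- shaker_red_mid (a point): Shaker: upright cylinder, 44 mm across, 78 mm tall, 0.12 kg, frosted clear acrylic with a red cap (top 23 mm) pierced by small holes. Goes in the bin. The point is on its axis, half-way up (39 mm above its base); z up. 
- shaker_black_mid (a point): Shaker: upright cylinder, 44 mm across, 78 mm tall, 0.12 kg, frosted clear acrylic with a black cap (top 23 mm) pierced by small holes. Goes in the bin. The point is on its axis, half-way up (39 mm above its base); z up. 
- shaker_green_mid (a point): Shaker: upright cylinder, 44 mm across, 78 mm tall, 0.12 kg, frosted clear acrylic with a green cap (top 23 mm) pierced by small holes. Goes in the bin. The point is on its axis, half-way up (39 mm above its base); z up. 
- shaker_white_mid (a point): Shaker: upright cylinder, 44 mm across, 78 mm tall, 0.12 kg, frosted clear acrylic with a white cap (top 23 mm) pierced by small holes. Look-alike, to be left standing where it is. The point is on its axis, half-way up (39 mm above its base); z up. 
- brush_red_mid (a point): Silicone pastry brush, all red, lying flat, 165 mm long, 0.06 kg: a straight handle 16 mm wide and 15 mm thick, ending in a head 34 mm wide. The used one, goes in the bowl. The point is half-way along its length, half-way through its thickness (7.5 mm above the ledge), on the straight handle, near the balance point; x runs along the brush towards the head, z up.
- brush_black_mid (a point): Silicone pastry brush, all black, lying flat, 165 mm long, 0.06 kg: a straight handle 16 mm wide and 15 mm thick, ending in a head 34 mm wide. Look-alike, to be left where it is. The point is half-way along its length, half-way through its thickness (7.5 mm above the ledge), on the straight handle, near the balance point; x runs along the brush towards the head, z up.
- bin: Fixed teak bin, 265 (its x) x 164 (y) x 104 mm; origin: centre of underside, z up; the lid opens from its -x end. Side walls 10 mm thick, inside 144 mm wide, floor 8 mm thick, end walls 88 mm tall. Three compartments, each 60 mm long in x, centred at x = -92.5, -27.5, +37.5 mm, y = 0, parted by 5 mm walls, tops 38 mm up; the tail beyond them stays under the lid, not for use.
- bowl: Stainless steel mixing bowl, loose, 0.5 kg, 210 mm across the rim, 85 mm tall, wall 3 mm, foot 95 mm across, sides sloping outward; origin at the centre of its underside, z up. A brush laid in it comes to rest bridging the sloping sides, below the rim.
- bin_lid (a joint): How far the bin's sliding lid is open (m): 0 fully shut, 0.205 fully open. It slides level along the bin's +x, out over the far end, and stays where left (about 2 N moves it). Its top is 100 mm above the bin's underside, its leading edge at bin x = -132 mm + this value; all compartments are clear from 0.200 up. Standing shakers pass 6 mm under it.
- lid_knob (a point): Steel knob on the lid, an upright cylinder 30 mm across and 32 mm tall (100 to 132 mm above the bin's underside), the handle for sliding the lid; the point is on its axis, half-way up. It moves with the lid: bin x = -87.5 mm + lid opening, y = 0.
Mind the look-alikes: they are no part of the job. There is more than one size of the part that bears brush_red_mid; the job needs the largest.

How it is judged (in metres and radians):
At the end, for the whole second after the job is handed in: One of the red, black and green shakers stands upright (8 deg) on the floor of each bin compartment; the red brush's middle is within 60 mm of the bowl's axis, under 70 mm up; lid shut to 10 mm; white shaker standing and black brush within 30 mm of their starts; all at rest (((x of shaker_red_mid in the frame of bin between -0.1225 and -0.0625 m and y of shaker_red_mid in the frame of bin between -0.072 and 0.072 m and z of shaker_red_mid in the frame of bin below 0.056 m and angle between shaker_red_mid's own z axis and vertical below 0.15 rad) or (x of shaker_black_mid in the frame of bin between -0.1225 and -0.0625 m and y of shaker_black_mid in the frame of bin between -0.072 and 0.072 m and z of shaker_black_mid in the frame of bin below 0.056 m and angle between shaker_black_mid's own z axis and vertical below 0.15 rad) or (x of shaker_green_mid in the frame of bin between -0.1225 and -0.0625 m and y of shaker_green_mid in the frame of bin between -0.072 and 0.072 m and z of shaker_green_mid in the frame of bin below 0.056 m and angle between shaker_green_mid's own z axis and vertical below 0.15 rad)) and ((x of shaker_red_mid in the frame of bin between -0.0575 and 0.0025 m and y of shaker_red_mid in the frame of bin between -0.072 and 0.072 m and z of shaker_red_mid in the frame of bin below 0.056 m and angle between shaker_red_mid's own z axis and vertical below 0.15 rad) or (x of shaker_black_mid in the frame of bin between -0.0575 and 0.0025 m and y of shaker_black_mid in the frame of bin between -0.072 and 0.072 m and z of shaker_black_mid in the frame of bin below 0.056 m and angle between shaker_black_mid's own z axis and vertical below 0.15 rad) or (x of shaker_green_mid in the frame of bin between -0.0575 and 0.0025 m and y of shaker_green_mid in the frame of bin between -0.072 and 0.072 m and z of shaker_green_mid in the frame of bin below 0.056 m and angle between shaker_green_mid's own z axis and vertical below 0.15 rad)) and ((x of shaker_red_mid in the frame of bin between 0.0075 and 0.0675 m and y of shaker_red_mid in the frame of bin between -0.072 and 0.072 m and z of shaker_red_mid in the frame of bin below 0.056 m and angle between shaker_red_mid's own z axis and vertical below 0.15 rad) or (x of shaker_black_mid in the frame of bin between 0.0075 and 0.0675 m and y of shaker_black_mid in the frame of bin between -0.072 and 0.072 m and z of shaker_black_mid in the frame of bin below 0.056 m and angle between shaker_black_mid's own z axis and vertical below 0.15 rad) or (x of shaker_green_mid in the frame of bin between 0.0075 and 0.0675 m and y of shaker_green_mid in the frame of bin between -0.072 and 0.072 m and z of shaker_green_mid in the frame of bin below 0.056 m and angle between shaker_green_mid's own z axis and vertical below 0.15 rad)) and horizontal distance between brush_red_mid and bowl below 0.06 m and z of brush_red_mid in the frame of bowl below 0.07 m and angle between bowl's own z axis and vertical below 0.1 rad and value of joint bin_lid below 0.01 m and linear speed of each of shaker_red, shaker_black, shaker_green, brush_red below 0.02 m/s and distance of each of shaker_white_mid, brush_black_mid from where it was at the start of the episode below 0.03 m and angle between shaker_white_mid's own z axis and vertical below 0.15 rad); the robot touches nothing.
It fails at once if the white-capped shaker or the black brush is moved by more than 30 mm (distance of any of shaker_white_mid, brush_black_mid from where it was at the start of the episode above 0.03 m).
It also fails if it takes over 136 s, if anything falls off the work surface, if the arm or the gripper's body presses on something with over 40 N, if the wrist force passes 120 N, or if a joint passes its speed limit or range.

ROBOT

A 6-joint arm with a two-finger parallel gripper is mounted at the origin on the work surface. World frame = base frame: x ahead of the robot, y to its left, z up, the work surface at z = 0. Lengths are in mm, angles in rad, forces in N, time in s.
With the tool pointing down it reaches from about 350 to 875 mm from the base axis. Payload 15.5 kg.
Tool frame: the origin (TCP) lies at the very end of the fingers, on their centre line; the grasp point (between the pads) lies 19 mm behind it; x points along the fingers, y is the direction in which the jaws open and shut, and the axes are right-handed (so a half turn about x gives the same grasp; the last joint's range is limited). The gripper opens to 85 mm and grips with 20 to 120 N. Pads are 22 mm wide; open, the fingers measure 114 mm over their backs; the gripper's body (76 mm by 85 mm) begins 54 mm behind the grasp point. The pads swing forward as they close: fully open they stand 13 mm farther back than shut.
Start: joints at [1.234, 0.494, 1.345, -0, 1.302, -0.096], TCP at [149.652, 606.82, 231.277] pointing down, gripper open.
Joint ranges: [-2.91, 2.91], [-0.82, 2.16], [0.22, 2.67], [-1.22, 4.37], [0.12, 2.79], [-3.08, 3.08]. Speed limits (rad/s): [1.89, 1.89, 2.57, 3.01, 3.01, 3.01].

INTERFACE

Orientations are given as a rotation vector (axis times angle).
In Python, from plant import env, effector, planner, cams, hand_in gives the robot as it stands. The module is installed in compiled form; this text tells all that it offers. Calls block until the motion is done:
- env.movep(position, orientation): joint-space move of the TCP to a pose.
- env.move_l(position, rot=None, velocity=150): straight line of the TCP; rot=None keeps the orientation; velocity is the mean speed in mm/s.
- env.movej(angles): joint-space move.
- effector.let_go() and effector.close_gripper(): open the fingers fully, or close them until they stop; the grip force is fixed at half the most.
- env.pause(seconds).
- planner.inverse_kinematics(position, orientation): joint angles nearest the present ones, or None.
- cams.capture(name): name is "side" or "top"; returns a dict with "frame" (400x640x3 uint8, red, green, blue), "fx", "fy", "cx", "cy" (pixels), "k1" (the pictures are not rectified: a ray, as slopes to the right and down, at radius r is drawn at 1 + k1 r^2 times it, then the intrinsics apply), "camera_from_world" (4x4, takes a point from world to camera coordinates). Camera axes: x right, y down, z forward; pixel columns grow to the right and rows downward; lengths in mm; the calibration is good to about 2 mm. A picture is of the moment at which its call begins. There is no depth.
A pose or a line that the arm cannot do raises env.IKError and nothing moves.
- hand_in(): hands the job in, once; it reports no verdict.
Trained networks look in a picture, given as the dict that the camera call returned (one of the last four; its "shot" number tells which), for a name from the list of things; names that differ only in an ending like _2 or _b are one class to them, and where a whole thing is asked for, a point or a joint stands for the part that bears it (a point fixed in the world has none). Each returns a list of dicts, best first, with "confidence" (0 to 1); they miss things now and then, are a little off and sometimes report something else, mostly with a low value. They report only what shows in the picture. A call takes as long as a camera call. They do not tell look-alikes from the thing itself.
- cams.look_for(picture, query): "rect" ([centre column, centre row, width, height] as shares, 0 to 1, of the picture: columns of its width, rows of its height, round what is visible of it).
- cams.mark_of(picture, query): "centre" ([column, row] as shares, 0 to 1, of the picture: columns of its width, rows of its height: a listed point, or the origin of a listed thing).
Readings, each from a call of its own:
- env.get_time_s(): time.
- env.get_joints(): joint angles.
- env.get_qvel(): joint speeds.
- env.get_effort(): joint torques, N m.
- env.get_ee_pos(): TCP position.
- env.get_tcp_rot(): TCP orientation.
- env.get_ft_force(): force on the tool from outside, world axes, zero at the start.
- env.get_ft_torque(): the same for the moment, N m.
- env.get_gripper_width(): finger opening in mm.
Only numpy, scipy, OpenCV 4.12 (cv2) and the standard library are available. Lean on these libraries where they do the work, as an engineer would, in place of code of your own. Each camera call takes 0.05 s, during which the arm holds its last target.

## Working session

There is one attempt and no reset: what is moved stays moved. The work goes in short steps, each a Python script; the robot and the scene stay as the last script left them, time stands still between calls to the robot, and variables do not carry over. Pictures are saved under pics/ and viewed, and the job is handed in when it is done.

```bash
ls; mkdir -p pics; python3 - <<'E'
from plant import env, effector, planner, cams
import cv2, numpy as np
print(env.get_time_s(), env.get_ee_pos(), env.get_tcp_rot())
for n in ("top","side"):
    p=cams.capture(n); cv2.imwrite(f"pics/{n}0.png",p["frame"][:,:,::-1])
    print(n,p["fx"],p["fy"],p["cx"],p["cy"],p["k1"],np.array(p["camera_from_world"]).round(4).tolist())
    for q in ["shaker_red_mid","brush_red_mid","bin","bowl","lid_knob","bin_lid"]:
        try: print(q,[( (np.array(d["centre"])*[640,400]).round(1).tolist(),round(d["confidence"],2)) for d in cams.mark_of(p,q)])
        except Exception as e: print(q,e)
        print("  rect",[( (np.array(d["rect"])*[640,400,640,400]).round(0).tolist(),round(d["confidence"],2)) for d in cams.look_for(p,q)])
print(env.get_time_s())
E
```

```text
pics
0.0 [149.55001356 606.47615205 230.67727749] [ 0.18890455  1.56273723 -0.19084053]
top 466.94562001130606 466.94562001130606 310.0621645234571 196.6452020940879 -0.020794890541055912 [[0.0295, -0.9995, -0.0108, -3.2525], [-0.9889, -0.0276, -0.1459, 444.6786], [0.1455, 0.015, -0.9892, 1051.7592], [0.0, 0.0, 0.0, 1.0]]
shaker_red_mid [([376.5, 132.1], 0.97)]
  rect [([380.0, 132.0, 26.0, 29.0], 0.63)]
brush_red_mid [([419.8, 292.8], 0.94), ([335.6, 178.4], 0.91), ([238.7, 251.2], 0.78)]
  rect [([424.0, 290.0, 17.0, 53.0], 0.74), ([334.0, 177.0, 25.0, 67.0], 0.71), ([239.0, 246.0, 54.0, 13.0], 0.71)]
bin [([171.7, 159.4], 0.7)]
  rect [([163.0, 141.0, 90.0, 153.0], 0.69)]
bowl [([455.0, 176.9], 0.55)]
  rect [([379.0, 184.0, 25.0, 21.0], 0.74), ([249.0, 178.0, 19.0, 24.0], 0.66), ([464.0, 170.0, 93.0, 91.0], 0.6)]
lid_knob [([155.9, 158.5], 0.96), ([250.1, 174.1], 0.16)]
  rect [([163.0, 121.0, 69.0, 117.0], 0.84)]
bin_lid it knows: bin, bowl, brush_black_mid, brush_red_mid, lid_knob, shaker_black_mid, shaker_green_mid, shaker_red_mid, shaker_white_mid
  rect [([163.0, 123.0, 71.0
[... 357 characters left out ...]
1.5, 198.6], 0.98), ([330.3, 309.7], 0.86), ([411.3, 169.6], 0.57)]
  rect [([289.0, 196.0, 70.0, 18.0], 0.93), ([411.0, 171.0, 43.0, 26.0], 0.76), ([331.0, 309.0, 23.0, 60.0], 0.66)]
bin [([184.2, 358.3], 0.94), ([308.4, 167.5], 0.29)]
  rect [([148.0, 330.0, 250.0, 136.0], 0.7), ([128.0, 331.0, 202.0, 134.0], 0.43)]
bowl [([323.5, 127.6], 0.77)]
  rect [([323.0, 110.0, 74.0, 58.0], 0.68), ([125.0, 331.0, 204.0, 138.0], 0.56)]
lid_knob [([174.1, 337.8], 0.61)]
  rect [([126.0, 331.0, 205.0, 137.0], 0.7)]
bin_lid it knows: bin, bowl, brush_black_mid, brush_red_mid, lid_knob, shaker_black_mid, shaker_green_mid, shaker_red_mid, shaker_white_mid
  rect [([127.0, 329.0, 201.0, 137.0], 0.91)]
1.2
```

View pics/top0.png

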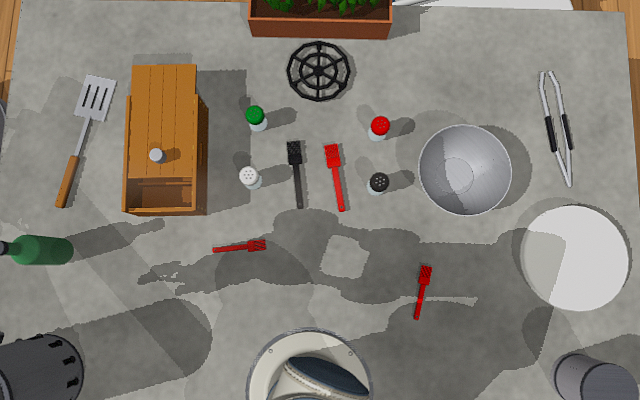

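View pics/side0.png

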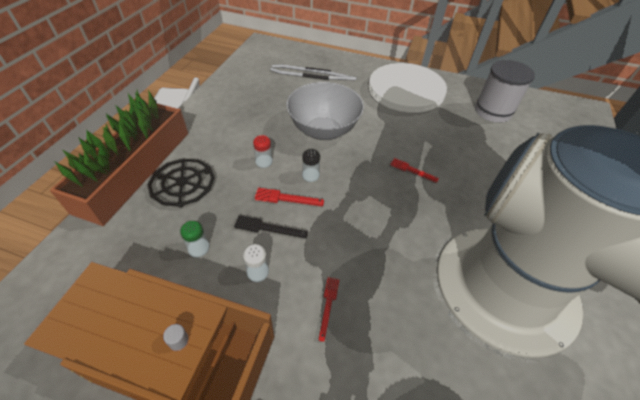

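Top view: the red brushes are at (336,178), (239,247) and (421,291). The one at (336,178) is longest, about 67 px against about 54, and it matches the black brush's size, so it's the one wanted. Next I'll confirm that in a crop and localise everything.

```bash
cat > h.py <<'E'
from plant import env, effector, planner, cams, hand_in
import cv2, numpy as np
from scipy.spatial.transform import Rotation as R
def ray(p,uv):
    K=np.array([[p["fx"],0,p["cx"]],[0,p["fy"],p["cy"]],[0,0,1]])
    xd=(np.array(uv)-[p["cx"],p["cy"]])/[p["fx"],p["fy"]]
    x=xd.copy()
    for _ in range(20): x=xd/(1+p["k1"]*(x@x))
    T=np.array(p["camera_from_world"]); 
    return -T[:3,:3].T@T[:3,3], T[:3,:3].T@np.array([x[0],x[1],1])
def at_z(p,uv,z):
    o,d=ray(p,uv); return o+d*(z-o[2])/d[2]
def proj(p,P):
    T=np.array(p["camera_from_world"]); c=T[:3,:3]@np.array(P,float)+T[:3,3]; x=c[:2]/c[2]
    return x*(1+p["k1"]*(x@x))*[p["fx"],p["fy"]]+[p["cx"],p["cy"]]
def tri(p1,u1,p2,u2):
    o1,d1=ray(p1,u1);o2,d2=ray(p2,u2);d1/=np.linalg.norm(d1);d2/=np.linalg.norm(d2)
    A=np.c_[d1,-d2];s=np.linalg.lstsq(A,o2-o1,rcond=None)[0]
    a=o1+s[0]*d1;b=o2+s[1]*d2
    return (a+b)/2,np.linalg.norm(a-b)
def marks(p,q): return [((np.array(d["centre"])*[640,400]).round(1),round(d["confidence"],2)) for d in cams.mark_of(p,q)]
def save(p,n,crop=None,k=1):
    f=p["frame"][:,:,::-1]
    if crop: f=f[crop[1]:crop[3],crop[0]:crop[2]]
    cv2.imwrite(f"pics/{n}.png",cv2.resize(f,None,fx=k,fy=k,interpolation=cv2.INTER_CUBIC))
E
python3 - <<'E'
from h import *
t=cams.capture("top");s=cams.capture("side")
save(t,"crop_t",(100,50,520,330),1.9)
save(s,"crop_s",(30,120,430,400),2)
for q,z in [("shaker_red_mid",39),("shaker_black_mid",39),("shaker_green_mid",39),("shaker_white_mid",39),("brush_red_mid",7.5),("brush_black_mid",7.5),("bowl",0),("bin",0),("lid_knob",116)]:
    a=marks(t,q);b=marks(s,q)
    print(q)
    for n,p,l in(("t",t,a),("s",s,b)):
        for uv,c in l: print("  ",n,uv,c,at_z(p,uv,z).round(1))
# red brushes size in top view
f=t["frame"].astype(int); m=((f[:,:,0]>110)&(f[:,:,1]<70)&(f[:,:,2]<70)).astype(np.uint8)
n,lab,st,ce=cv2.connectedComponentsWithStats(m)
for i in range(1,n):
    if st[i][4]>80:
        ys,xs=np.where(lab==i); P=np.array([at_z(t,(x,y),12)[:2] for x,y in zip(xs,ys)])
        r=cv2.minAreaRect(P.astype(np.float32)); print(st[i],ce[i].round(1),r)
E
```

```text
shaker_red_mid
   t [377.7 132.5] 0.85 [ 600.7 -145.3   39. ]
   t [378.3 182.4] 0.23 [ 481.4 -147.6   39. ]
   s [262.9 152.1] 0.95 [ 603.6 -139.8   39. ]
   s [192.2 235.5] 0.67 [632.  142.3  39. ]
shaker_black_mid
   t [376.1 185.6] 0.7 [ 473.7 -142.6   39. ]
   s [309.5 165.6] 0.97 [ 476.3 -137.9   39. ]
shaker_green_mid
   t [257.1 120.8] 0.95 [621.8 140.2  39. ]
   s [193.1 239. ] 0.71 [625.6 149.1  39. ]
shaker_white_mid
   t [251.8 178.5] 0.63 [482.5 146.1  39. ]
   s [256.4 261.8] 0.71 [480.4 150.9  39. ]
brush_red_mid
   t [421.8 293.1] 0.94 [ 230.8 -254.2    7.5]
   t [335.7 181. ] 0.62 [487.7 -50.2   7.5]
   s [288.7 198.3] 0.79 [494.7 -46.5   7.5]
   s [328.8 307.7] 0.67 [318.8 176.1   7.5]
   s [414.7 170.9] 0.55 [ 228.1 -247.9    7.5]
brush_black_mid
   t [296.8 170.5] 0.96 [510.7  43.5   7.5]
   s [272.  225.5] 0.66 [499.1  40.2   7.5]
bowl
   t [452.4 175.6] 0.91 [ 510.1 -330.8    0. ]
   s [325. 126.] 0.9 [ 504.1 -341.9    0. ]
bin
   t [175.2 162.7] 0.91 [523.6 340.2   0. ]
   s [188.  359.5] 0.78 [520.1 348.1   0. ]
   s [254.5 262.5] 0.52 [496.7 135.1   0. ]
   s [264.2 152.3] 0.45 [ 620.9 -176.8    0. ]
lid_knob
   t [156.9 158.4] 0.88 [507.3 344.7 116. ]
[371 116  19  20 277] [379.9 125.3] ((627.5552978515625, -153.0243377685547), (43.02785110473633, 46.52500915527344), 28.6213436126709)
[324 144  21  68 596] [334.9 171.4] ((495.98565673828125, -49.83195877075195), (164.8603057861328, 32.61188888549805), 10.170785903930664)
[212 240  54  13 299] [240.9 246.7] ((326.9229431152344, 173.5224609375), (23.587583541870117, 124.49279022216797), 4.419055461883545)
[414 265  18  55 335] [422.  288.7] ((232.60983276367188, -252.4014434814453), (24.70330238342285, 124.6435546875), 78.4647445678711)
```

```bash
sleep 1
```

```text
(no output)
```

View pics/crop_t.png

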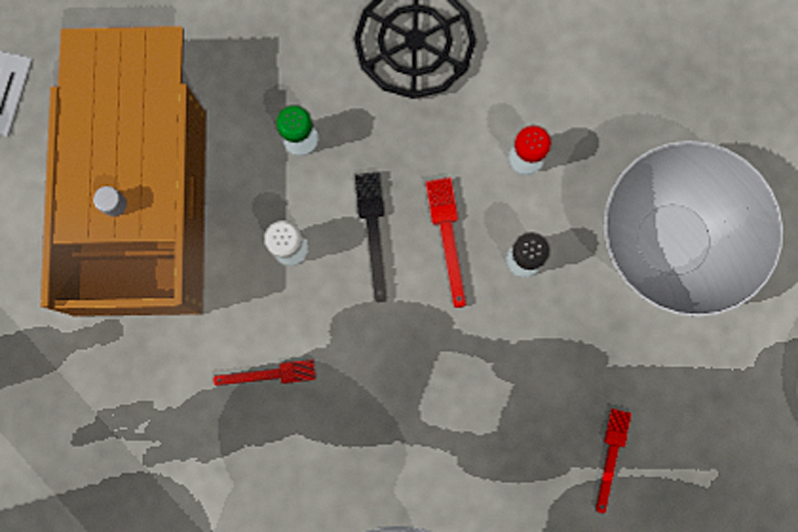

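View pics/crop_s.png

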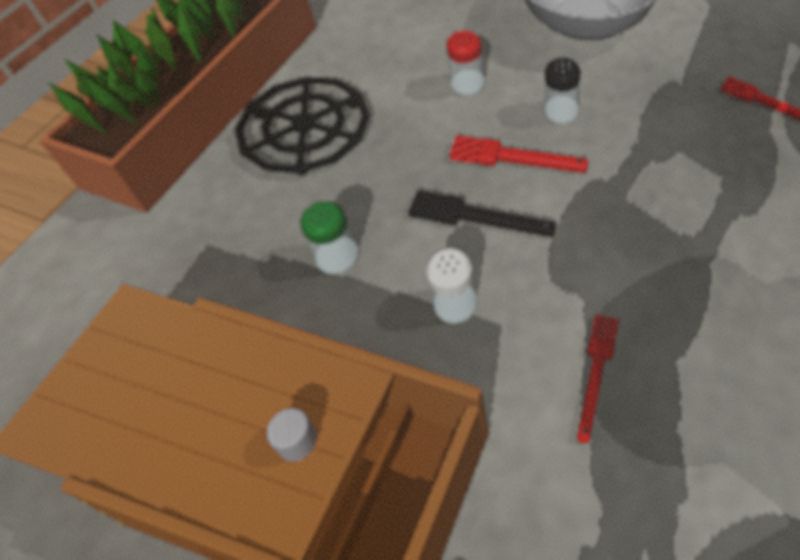

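The crop confirms the red brush at (336,178), measured at 165 x 33 mm; the other two are about 124 mm. Next come precise fits of the bin, bowl and shakers.

```bash
python3 - <<'E'
from h import *
import pickle
t=cams.capture("top");s=cams.capture("side")
pickle.dump((t,s),open("ts.pkl","wb"))
save(t,"bin_t",(110,55,260,225),3.5)
save(s,"bin_s",(20,250,290,400),2.9)
E
python3 - <<'E'
from h import *
import pickle
from scipy.optimize import least_squares
t,s=pickle.load(open("ts.pkl","rb"))
def seg(p,win,fn):
    x0,y0,x1,y1=win; f=p["frame"].astype(int)[y0:y1,x0:x1]; m=fn(f).astype(np.uint8)
    m=cv2.morphologyEx(m,cv2.MORPH_CLOSE,np.ones((3,3),np.uint8))
    n,lab,st,ce=cv2.connectedComponentsWithStats(m); i=1+np.argmax(st[1:,4]); ys,xs=np.where(lab==i)
    return (xs+x0+0.0,ys+y0+0.0,st[i])
# cap model: cylinder z55..78 r22 silhouette centroid
def sil(p,x,y,z0,z1,r):
    a=np.linspace(0,2*np.pi,40); pts=np.array([proj(p,(x+r*np.cos(k),y+r*np.sin(k),z)) for k in a for z in(z0,z1)],np.float32)
    h=cv2.convexHull(pts); M=cv2.moments(h); return np.array([M["m10"]/M["m00"],M["m01"]/M["m00"]]),M["m00"]
red=lambda f:(f[...,0]>100)&(f[...,1]<80)&(f[...,2]<80)
grn=lambda f:(f[...,1]>f[...,0]+30)&(f[...,1]>f[...,2]+30)
blk=lambda f:(f.max(-1)<75)
wht=lambda f:(f.min(-1)>190)
T={"red":((365,105,400,150),(245,130,280,165),red,(600,-145)),"green":((240,95,275,140),(175,215,210,245),grn,(622,142)),"black":((362,165,395,205),(298,143,325,170),blk,(474,-142)),"white":((235,160,270,200),(240,240,272,272),wht,(482,148))}
for k,(wt,ws,fn,g) in T.items():
    out=[]
    for p,w in((t,wt),(s,ws)):
        xs,ys,st=seg(p,w,fn); c=np.array([xs.mean(),ys.mean()])
        r=least_squares(lambda v:sil(p,*v,55,78,22)[0]-c,g)
        out.append((r.x.round(1).tolist(),len(xs),round(sil(p,*r.x,55,78,22)[1])))
    print(k,out)
E
```

```text
red [([609.6, -146.4], 289, 340), ([606.0, -143.3], 218, 289)]
green [([627.3, 143.7], 275, 337), ([624.3, 145.6], 332, 476)]
black [([477.5, -145.6], 291, 338), ([474.7, -141.6], 226, 307)]Traceback (most recent call last):
  File "<stdin>", line 22, in <module>
  File "<stdin>", line 8, in seg
    return _wrapfunc(a, 'argmax', axis=axis, out=out, **kwds)
    return bound(*args, **kwds)
ValueError: attempt to get argmax of an empty sequence
```

View pics/bin_t.png

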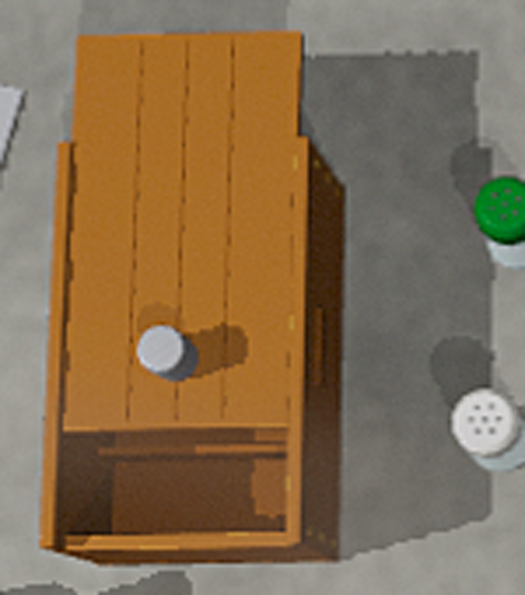

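View pics/bin_s.png

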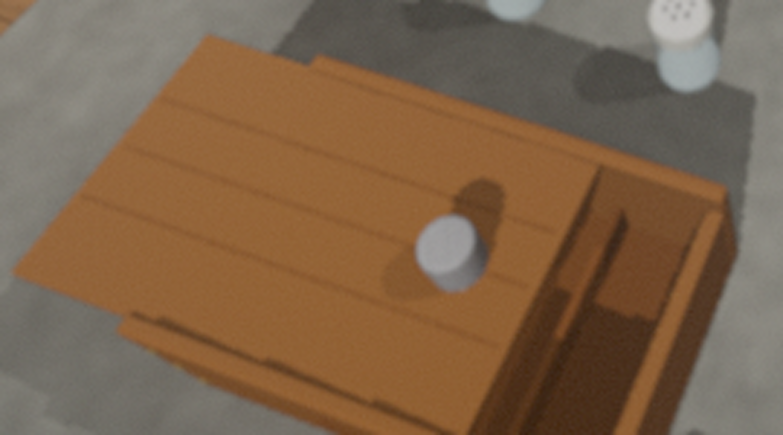

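```bash
cat > binfit.py <<'E'
from h import *
import pickle
from scipy.optimize import least_squares
t,s=pickle.load(open("ts.pkl","rb"))
ft=lambda x,y:np.array([110+(x+.5)/3.5-.5,55+(y+.5)/3.5-.5])
fs=lambda x,y:np.array([20+(x+.5)/2.9-.5,250+(y+.5)/2.9-.5])
obs=[(t,ft(41,548),(-132.5,82,104)),(t,ft(299,545),(-132.5,-82,104)),(t,ft(57,142),(132.5,82,104)),(t,ft(309,137),(132.5,-82,104)),(t,ft(339,560),(-132.5,-82,0)),
(t,ft(344,185),(132.5,-82,0)),(t,ft(161,349),"knob"),
(s,fs(727,187),(-132.5,-82,104)),(s,fs(316,58),(132.5,-82,104)),(s,fs(120,330),(132.5,82,104)),(s,fs(448,245),"knob")]
def W(v,P):
    if P=="knob":P=(-87.5+v[3],0,132)
    c,n=np.cos(v[2]),np.sin(v[2]); return (v[0]+c*P[0]-n*P[1],v[1]+n*P[0]+c*P[1],P[2])
def fun(v,idx): return np.concatenate([proj(obs[i][0],W(v,obs[i][2]))-obs[i][1] for i in idx])
for idx in (range(11),range(7),range(7,11)):
    r=least_squares(lambda v:fun(v,list(idx)),(522,342,0,72),x_scale=(1,1,.01,1),loss="soft_l1")
    print(r.x.round(4)); print(fun(r.x,list(idx)).reshape(-1,2).round(1).tolist())
# bowl
f=t["frame"].copy()
E
python3 binfit.py; python3 - <<'E'
from h import *
import pickle
t,s=pickle.load(open("ts.pkl","rb"))
save(t,"bowl_t",(405,110,525,230),5)
save(s,"bowl_s",(270,70,380,150),6)
E
```

```text
[5.252004e+02 3.447532e+02 4.790000e-02 7.248320e+01]
[[-1.2, 0.7], [0.0, 0.2], [-0.8, 0.2], [-0.6, -0.2], [-0.3, 1.0], [-0.2, 1.4], [-0.8, 1.0], [0.1, -2.3], [-0.1, -3.1], [-3.1, -0.7], [-0.3, -1.9]]
[5.264169e+02 3.435351e+02 4.760000e-02 7.360230e+01]
[[-0.7, 0.2], [0.6, -0.4], [-0.2, -0.3], [-0.0, -0.7], [0.2, 0.5], [0.4, 0.9], [-0.2, -0.0]]
[5.232268e+02 3.468497e+02 4.220000e-02 7.250410e+01]
[[0.8, -0.2], [0.6, -2.0], [-3.0, 0.7], [0.0, -0.0]]
```

View pics/bowl_t.png

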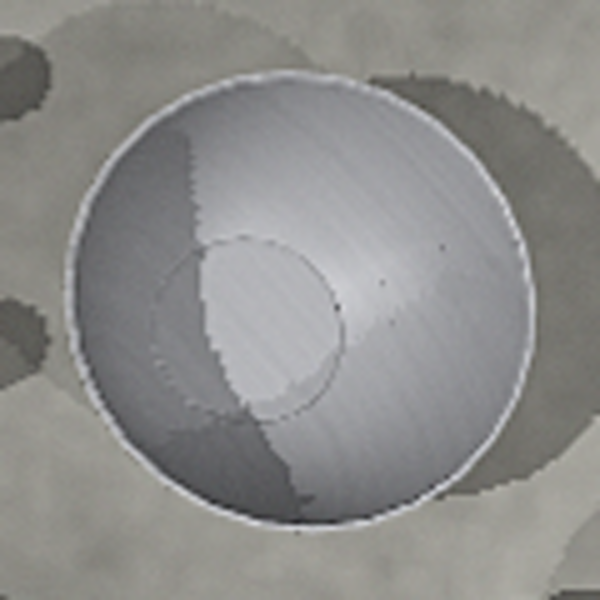

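```bash
cat >> h.py <<'E'
def rot(th,ref=None):
    X=np.array([0,0,-1.]);Y=np.array([np.cos(th),np.sin(th),0]);return R.from_matrix(np.c_[X,Y,np.cross(X,Y)]).as_rotvec()
def best(pos,th):
    q0=np.array(env.get_joints());c=[]
    for k in(0,np.pi):
        r=rot(th+k);q=planner.inverse_kinematics(list(pos),list(r))
        if q is not None:c.append((abs(np.array(q)[5]),r,np.array(q)))   # prefer wrist near the middle
    c.sort(key=lambda a:a[0]); return c[0][1] if c else None
def st(): print("t",round(env.get_time_s(),1),"p",np.round(env.get_ee_pos(),1),"w",round(env.get_gripper_width(),1),"F",np.round(env.get_ft_force(),1))
BX,BY,BT=525.,345.,0.047
def B(x,y,z): c,s=np.cos(BT),np.sin(BT); return [BX+c*x-s*y,BY+s*x+c*y,z]
E
python3 - <<'E'
from h import *
import pickle
t,s=pickle.load(open("ts.pkl","rb"))
print("tooly",R.from_rotvec(env.get_tcp_rot()).as_matrix().round(2).tolist())
print("rim",at_z(t,(405+299.5/5,110+300/5),85),"floor",at_z(t,(454.5,175.9),3))
# brush axis
f=t["frame"].astype(int); m=((f[:,:,0]>110)&(f[:,:,1]<70)&(f[:,:,2]<70)); m[:,:320]=0;m[:,350:]=0;m[:140]=0;m[215:]=0
ys,xs=np.where(m);P=np.array([at_z(t,(x,y),12)[:2] for x,y in zip(xs,ys)]); h=P[P[:,0]<520]; 
print("handle fit",cv2.fitLine(h.astype(np.float32),cv2.DIST_L2,0,.01,.01).ravel(), P.min(0),P.max(0))
for n,p,th in [("knob",B(-15,0,107),BT),("open",B(118,0,107),BT),("shut",B(-88,0,107),BT),("red",(608,-145,39),np.pi/2),("black",(476,-144,39),np.pi/2),("green",(626,145,39),np.pi/2),("c1",B(-92.5,0,50),BT+np.pi/2),("c3h",B(37.5,0,230),BT+np.pi/2),("brush",(493,-48,3.5),np.radians(100)),("bowl",(510,-333,160),np.radians(100))]:
    print(n,[None if (q:=planner.inverse_kinematics(list(p),list(rot(th+k)))) is None else np.round(q,2).tolist() for k in (0,np.pi)])
E
```

```text
tooly [[-0.0, 0.24, 0.97], [-0.0, 0.97, -0.24], [-1.0, -0.0, -0.0]]
rim [ 506.37078917 -333.89060432   85.        ] floor [ 508.87821215 -334.9379448     3.        ]
handle fit [ 9.8185927e-01  1.8961124e-01  4.6740625e+02 -5.5789543e+01] [415.36511482 -71.03716395] [577.34753012 -20.07672752]
knob [[0.5, 0.62, 1.5, 0.0, 1.02, 0.45], [0.5, 0.62, 1.5, -0.0, 1.02, -2.69]]
open [[0.42, 0.76, 1.17, 0.0, 1.21, 0.37], [0.42, 0.76, 1.17, -0.0, 1.21, -2.77]]
shut [[0.55, 0.55, 1.66, 0.0, 0.93, 0.51], [0.55, 0.55, 1.66, -0.0, 0.93, -2.63]]
red [[-0.33, 0.72, 1.52, 0.0, 0.9, -1.9], [-0.33, 0.72, 1.52, -0.0, 0.9, 1.24]]
black [[-0.41, 0.61, 1.85, 0.0, 0.69, -1.98], [-0.41, 0.61, 1.85, -0.0, 0.69, 1.16]]
green [[0.13, 0.74, 1.47, -0.0, 0.93, -1.44], [0.13, 0.74, 1.47, -0.0, 0.93, 1.71]]
c1 [[0.56, 0.63, 1.71, 0.0, 0.8, -1.06], [0.56, 0.63, 1.71, 0.0, 0.8, 2.08]]
c3h [[0.46, 0.55, 1.25, 0.0, 1.34, -1.16], [0.46, 0.55, 1.25, 0.0, 1.34, 1.99]]
brush [[-0.22, 0.67, 1.87, 0.0, 0.6, -1.96], [-0.22, 0.67, 1.87, -0.0, 0.6, 1.18]]
bowl [[-0.68, 0.55, 1.47, 0.0, 1.13, -2.42], [-0.68, 0.55, 1.47, 0.0, 1.13, 0.72]]
```

```bash
python3 - <<'E'
from h import *
r=rot(BT)
effector.let_go()
env.movep(B(-14.5,0,230),list(r)); st()
env.move_l(B(-14.5,0,150)); env.move_l(B(-14.5,0,107),velocity=60); st()
effector.close_gripper(); st()
p=np.array(env.get_ee_pos())
d=np.array([np.cos(BT),np.sin(BT),0])
env.move_l(list(p+d*128),velocity=80); st()
for k in range(6):
    env.move_l(list(np.array(env.get_ee_pos())+d*2),velocity=20); st()
    if np.linalg.norm(env.get_ft_force()[:2])>15: break
t=cams.capture("top");save(t,"lid1",(100,30,300,230),3)
print(marks(t,"lid_knob"))
E
```

```text
t 4.2 p [509.9 345.1 230. ] w 85.4 F [-0.5 -0.2  0.5]
t 5.7 p [510.7 344.4 107.2] w 85.5 F [-0.4 -0.   0.5]
t 6.3 p [510.8 344.4 107.5] w 28.3 F [-0.5 -0.2  5.6]
t 8.0 p [638.8 350.1 107.5] w 28.3 F [ 1.2 -5.3  3. ]
t 8.3 p [640.8 350.2 107.5] w 28.5 F [ 0.7 -3.8  3.1]
t 8.5 p [642.4 350.3 107.5] w 28.3 F [-4.4 -4.2  5.2]
t 8.8 p [642.5 350.3 107.4] w 28.5 F [-12.8  -5.1  11.4]
t 9.0 p [642.5 350.3 107.4] w 28.4 F [-13.8  -5.   12.2]
t 9.3 p [642.5 350.3 107.5] w 27.9 F [-14.5  -5.2  12.2]
[(array([160.4, 101.3]), 0.97), (array([174.6, 163.9]), 0.29)]
```

View pics/lid1.png

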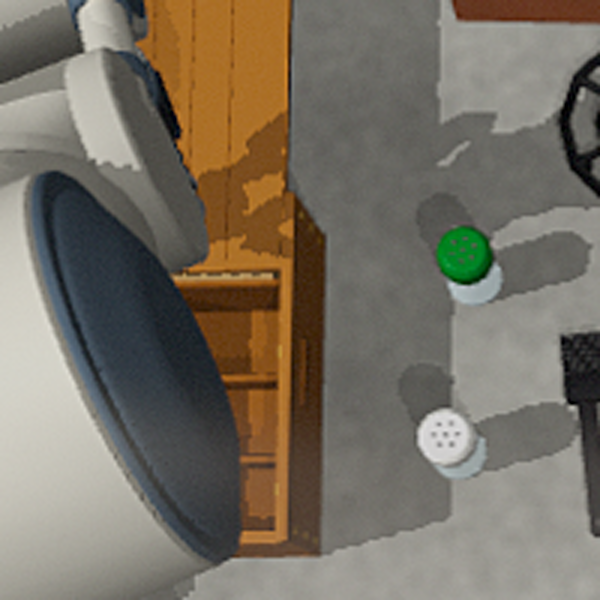

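The lid reached its stop, and the knob there confirms bin x = 525. Next is the green shaker.

```bash
cat >> h.py <<'E'
def pick(x,y,th=np.pi/2,k=0,H=215):
    r=list(rot(th)); env.movep([x,y,H],r); env.move_l([x,y,41],velocity=170); effector.close_gripper(); st()
    env.move_l([x,y,H],velocity=250); st()
def place(bx,th=np.pi/2,H=215):
    r=list(rot(BT+np.pi/2)); env.movep(B(bx,0,H),r); env.move_l(B(bx,0,75),velocity=170)
    env.move_l(B(bx,0,50.5),velocity=50); st()
E
python3 - <<'E'
from h import *
effector.let_go(); p=env.get_ee_pos(); env.move_l([p[0],p[1],215],velocity=200)
pick(626,145)
t=cams.capture("top");save(t,"g_t",(100,30,420,270),2)
s=cams.capture("side");save(s,"g_s",None,1)
E
```

```text
t 13.9 p [626.4 145.   41.7] w 43.2 F [-1.1 -1.2  6.9]
t 14.8 p [625.2 144.9 213.6] w 42.8 F [ 0.7 -0.3 -1.6]
```

View pics/g_s.png

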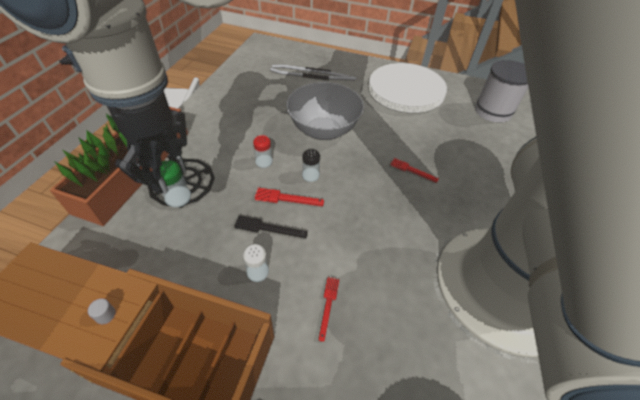

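The green shaker at (172,185) is held upright and the bin is open with all compartments clear. Placing it in the far compartment.

```bash
python3 - <<'E'
from h import *
place(37.5)
effector.let_go(); p=env.get_ee_pos(); env.move_l([p[0],p[1],215],velocity=200); st()
pick(608,-145)
s=cams.capture("side");save(s,"r_s",None,1.2)
E
```

```text
t 17.4 p [562.3 346.7  50. ] w 42.5 F [-0.1  0.3 -1. ]
t 18.9 p [561.9 346.5 213.8] w 85.3 F [-0.3 -0.1  0.4]
t 22.3 p [ 608.4 -145.1   41.7] w 42.9 F [-0.8 -0.4  6.4]
t 23.1 p [ 607.2 -144.7  213.6] w 43.0 F [ 0.5 -0.2 -2.9]
```

View pics/r_s.png

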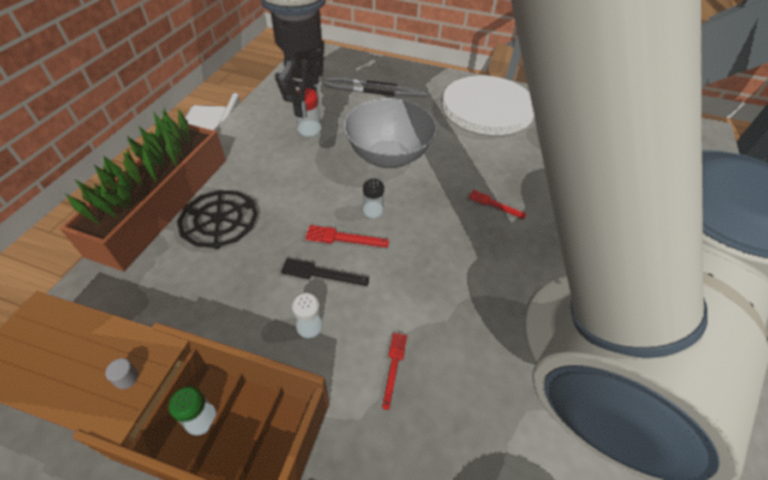

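The green shaker stands in the far compartment (190,410) and the red one is held. Placing red in the middle, then fetching black.

```bash
python3 - <<'E'
from h import *
place(-27.5)
effector.let_go(); p=env.get_ee_pos(); env.move_l([p[0],p[1],215],velocity=200); st()
pick(476,-144)
s=cams.capture("side");save(s,"b_s",None,1.2)
E
```

```text
t 26.6 p [497.4 343.6  50.1] w 42.4 F [ 1.4 -0.4 -1.7]
t 28.1 p [497.  343.4 213.9] w 85.4 F [-0.2 -0.8 -0.9]
t 31.5 p [ 476.3 -144.2   41.6] w 43.0 F [-0.8  0.2  9. ]
t 32.4 p [ 475.4 -143.7  214. ] w 43.1 F [ 0.2  0.2 -1.2]
```

View pics/b_s.png

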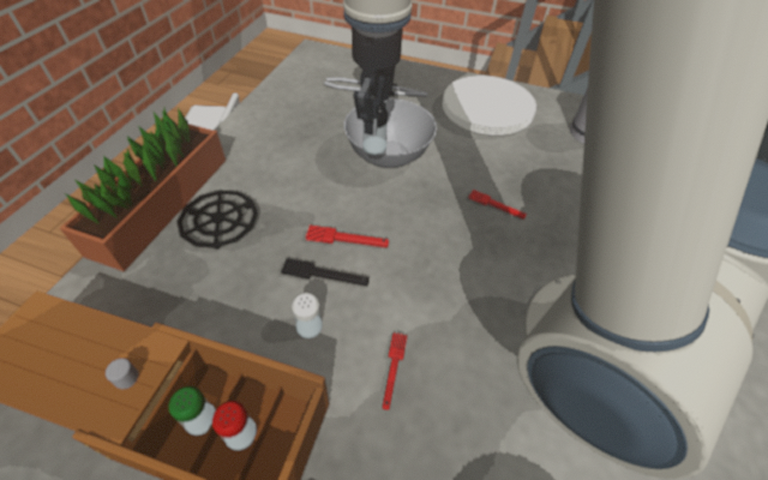

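Green and red stand in their compartments (190,410 and 235,425), and black is held. Placing black, then picking up the brush.

```bash
python3 - <<'E'
from h import *
place(-92.5)
effector.let_go(); p=env.get_ee_pos(); env.move_l([p[0],p[1],215],velocity=200); st()
th=np.radians(100.9); r=list(rot(th))
env.movep([494,-49.5,150],r); env.move_l([494,-49.5,30],velocity=120); env.move_l([494,-49.5,3.5],velocity=40); st()
effector.close_gripper(); st()
env.move_l([494,-49.5,60],velocity=80)
env.move_l([494,-49.5,180],velocity=150); st()
s=cams.capture("side");save(s,"br_s",None,1.2)
t=cams.capture("top");save(t,"br_t",None,1.2)
E
```

```text
t 35.8 p [432.4 340.6  50.1] w 42.9 F [ 0.1  0.1 -0.6]
t 37.3 p [432.1 340.3 214.1] w 85.2 F [ 0.1  0.3 -0.7]
t 40.7 p [494.1 -49.5   3.5] w 85.4 F [0.4 0.4 0.4]
t 41.4 p [494.  -49.5   3.8] w 14.1 F [-1.3 -0.2  8.1]
t 43.2 p [493.5 -49.4 179.2] w 14.3 F [-0.7  0.1 -0.5]
```

View pics/br_s.png

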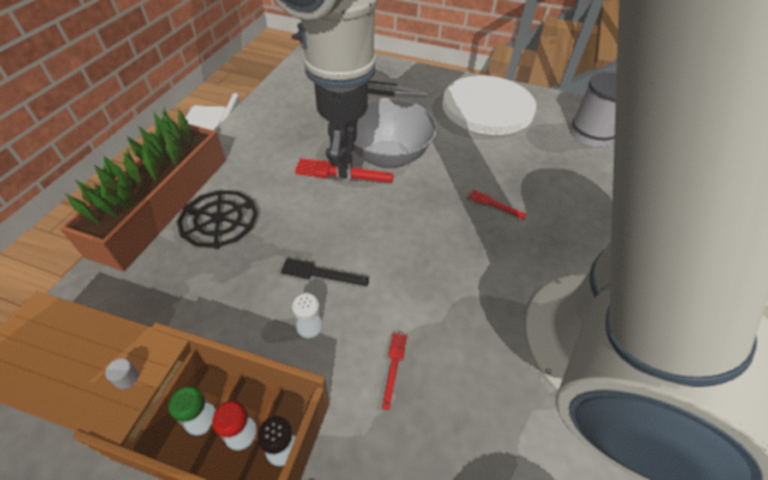

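View pics/br_t.png

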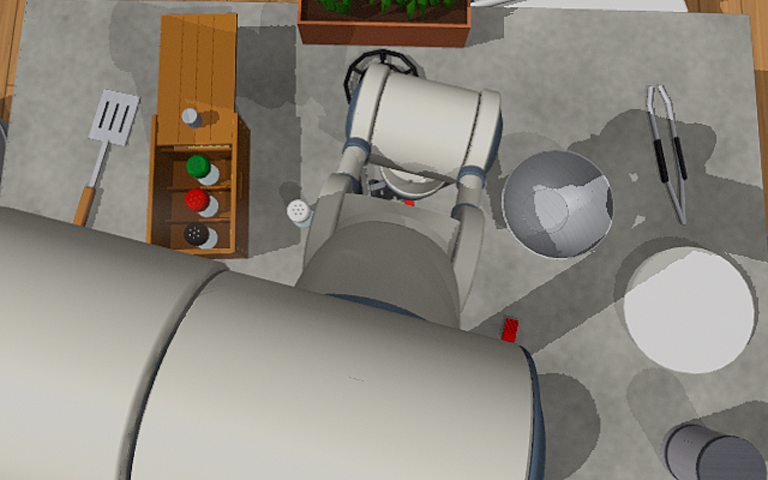

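The brush is held level at its middle and the black brush is undisturbed. Lowering the red brush into the bowl until contact.

```bash
python3 - <<'E'
from h import *
r=list(rot(np.radians(100.9)))
env.movep([506,-336,180],r); env.move_l([506,-336,75],velocity=120); st()
b=env.get_ft_force()[2]
for z in range(72,42,-3):
    env.move_l([506,-336,z],velocity=30); f=np.array(env.get_ft_force()); print(z,f.round(1))
    if f[2]-b>3: break
effector.let_go(); st(); p=env.get_ee_pos(); env.move_l([p[0],p[1],100],velocity=80); env.move_l([p[0],p[1],215],velocity=200); st()
E
```

```text
t 45.4 p [ 506.4 -336.2   75.7] w 14.5 F [-0.2 -0.5 -0.8]
72 [ 0.   0.1 -0.5]
69 [ 0.7 -0.4 -0.2]
66 [-0.1 -0.1 -0.2]
63 [-0.   0.5 -0.7]
60 [-0.4 -0.6 -0.4]
57 [-0.  -0.5 -0.7]
54 [-1.  -0.6 -0.4]
51 [-0.1 -0.1 -0.3]
48 [-1.1  0.3 -0.4]
45 [-0.2  0.7 -0.6]
t 48.6 p [ 506. -336.   45.] w 85.4 F [-0.   0.1 -0.5]
t 50.2 p [ 505.5 -335.6  213.7] w 85.3 F [ 0.3 -0.5 -0. ]
```

Now close the lid, then look.

```bash
python3 - <<'E'
from h import *
r=list(rot(BT)); k=[642.5,350.3]
env.movep(k+[215],r); 
t=cams.capture("top");save(t,"br2",None,1.2); print(marks(t,"brush_red_mid"))
s=cams.capture("side");save(s,"br2s",None,1.2)
E
```

```text
[(array([457.9, 175.2]), 0.94), (array([423.4, 291.4]), 0.75)]
```

View pics/br2.png

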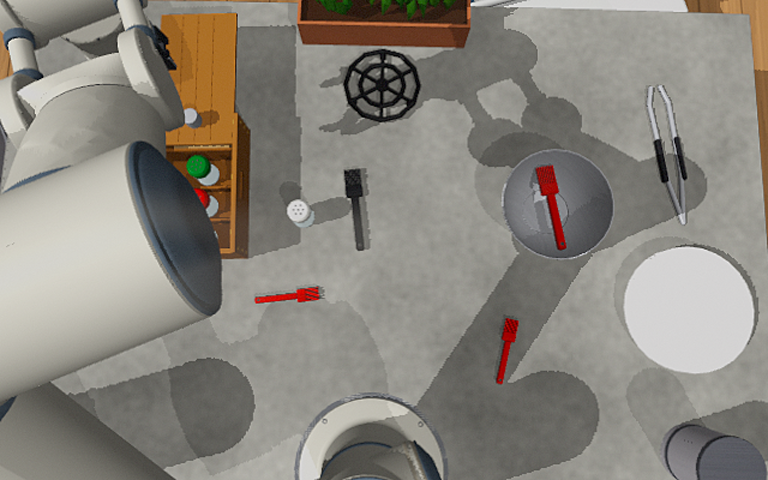

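View pics/br2s.png

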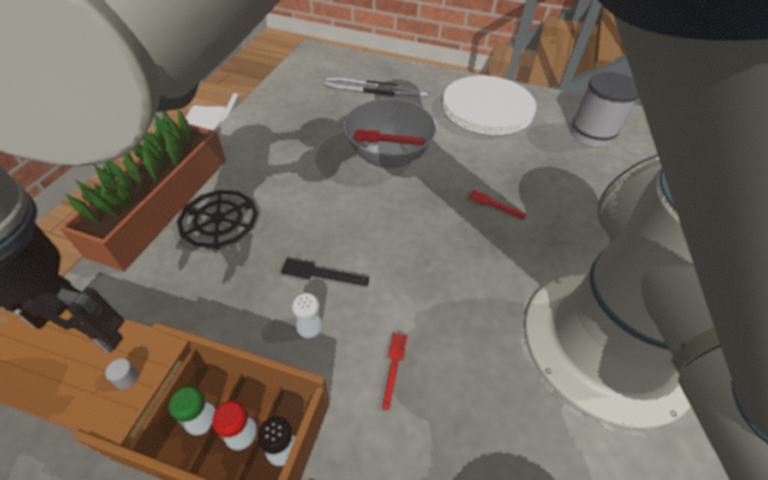

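The red brush lies in the bowl (552,207), below the rim. All three shakers stand in the bin. Closing the lid.

```bash
python3 - <<'E'
from h import *
k=np.array([642.5,350.3])
env.move_l(list(k)+[150]); env.move_l(list(k)+[107.5],velocity=60); effector.close_gripper(); st()
p=np.array(env.get_ee_pos()); d=-np.array([np.cos(BT),np.sin(BT),0])
for s_ in (60,60,60,20): 
    p=p+d*s_; env.move_l(list(p),velocity=80); st()
    if np.linalg.norm(env.get_ft_force()[:2])>25: print("force");break
for i in range(7):
    p=p+d*2; env.move_l(list(p),velocity=20); st()
    if np.linalg.norm(env.get_ft_force()[:2])>12: break
effector.let_go(); p=env.get_ee_pos(); env.move_l([p[0],p[1],250],velocity=150); st()
env.movej([1.6,0.3,1.345,0,1.302,-0.096]); env.pause(.3); st()
t=cams.capture("top");s=cams.capture("side");save(t,"fin_t",None,1.2);save(s,"fin_s",None,1.2)
for q,z in [("shaker_white_mid",39),("brush_black_mid",7.5),("bowl",0),("brush_red_mid",55),("lid_knob",116)]:
  for p in(t,s): print(q,[(uv,c,at_z(p,uv,z).round(0)[:2]) for uv,c in marks(p,q)])
E
```

```text
t 54.8 p [642.4 350.3 108. ] w 28.1 F [-3.2 -0.3  4.9]
t 55.7 p [582.5 347.6 108. ] w 28.1 F [-1.6  2.1  2.1]
t 56.6 p [521.9 344.9 107.9] w 28.2 F [-1.4  5.   2. ]
t 57.5 p [462.  342.2 108. ] w 28.1 F [-1.4  7.3 -0.1]
t 57.9 p [441.9 341.3 107.9] w 28.1 F [-1.5  8.2 -0.6]
t 58.2 p [440.2 341.2 108. ] w 27.9 F [-1.6  8.6 -0.3]
t 58.4 p [438.3 341.1 108. ] w 28.1 F [-0.5  7.9 -0.2]
t 58.7 p [437.5 341.2 108. ] w 27.9 F [ 6.4  6.  -6.4]
t 58.9 p [437.4 341.2 108.1] w 28.2 F [ 20.1   3.8 -16.2]
t 60.6 p [434.1 340.3 249.2] w 85.5 F [-0.4  0.6  0.3]
t 63.0 p [-77.2 613.8 351.7] w 85.3 F [0.3 0.7 0.2]
shaker_white_mid [(array([247.5, 175.7]), 0.94, array([489., 156.]))]
shaker_white_mid [(array([257.1, 263.9]), 0.68, array([477., 155.]))]
brush_black_mid [(array([295.5, 174.7]), 0.8, array([500.,  46.]))]
brush_black_mid [(array([271.3, 226. ]), 0.86, array([500.,  42.]))]
bowl [(array([453.7, 174.8]), 0.67, array([ 512., -334.]))]
bowl [(array([322.3, 127.8]), 0.87, array([ 509., -331.]))]
brush_red_mid [(array([237.6, 248.4]), 0.6, array([319., 168.])), (array([425.2, 289.6]), 0.6, array([ 241., -251.])), (array([449.2, 176.6]), 0.26, array([ 496., -307.]))]
brush_red_mid [(array([322.8, 116.9]), 0.88, array([ 503., -311.])), (array([327.4, 308.1]), 0.71, array([317., 198.])), (array([412.1, 171.8]), 0.62, array([ 236., -193.]))]
lid_knob [(array([155.6, 194. ]), 0.67, array([429., 341.]))]
lid_knob [(array([221.1, 354.7]), 0.88, array([435., 344.]))]
```

View pics/fin_t.png

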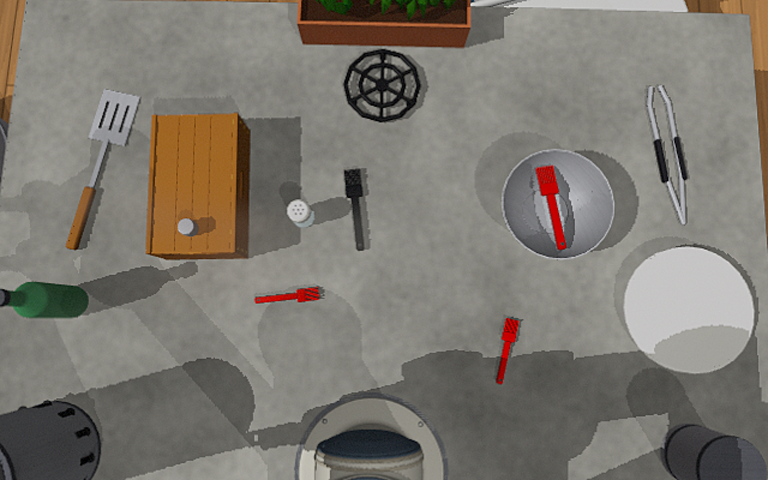

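View pics/fin_s.png

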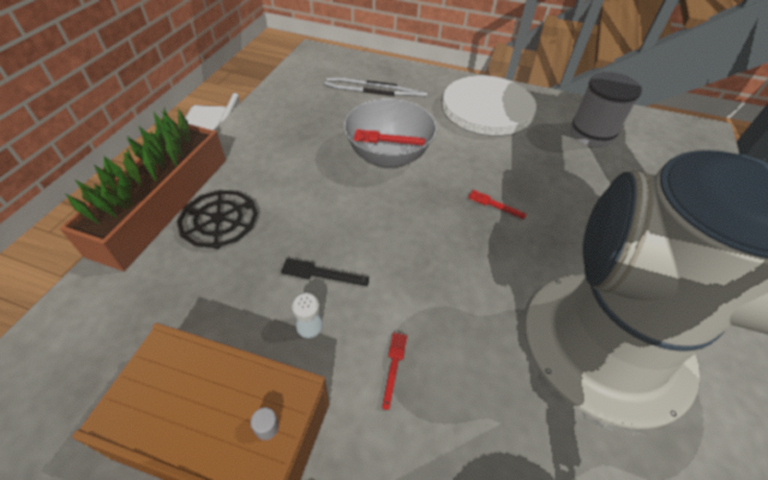

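```bash
python3 -c "
from h import *
hand_in(); st()"
```

```text
the job is handed in; nothing more can be done
the job is handed in; nothing more can be done
```

The job is done and handed in at about 63 s of the 136 s allowed.

**What I did:**
- **Lid:** I slid it back to its stop by the knob to load the bin, then slid it shut.
- **Shakers:** green went in the far compartment, red in the middle and black at the opening end.
- **Brush:** the full-size red brush (165 mm; the other two measured about 124 mm) lies in the bowl.

**Last checks:**
- **Lid travel:** it moved 205 mm from the open stop to the shut stop, matching its full range.
- **Shakers in the bin:** all three stood upright in the last picture before closing. I couldn't see them with the lid shut. Only about 2 N acted along the slide until the stop.
- **Brush in the bowl:** the pictures show it resting inside, below the rim. The mark networks put its middle about 25–30 mm from the bowl axis, one with low confidence (0.26). I released it on the axis, and either reading is within 60 mm.
- **Expected contact missing:** I lowered the brush to TCP height 45 mm without feeling the bowl, so it dropped a little when released and then lay level.
- **Things left in place:** the white shaker is standing, and it and the black brush look unmoved in both pictures. Network readings differ from the start by up to about 11 mm, around their usual scatter.
- **Camera disagreement:** the two cameras differed by about 3 mm, so I used the average. The lid stop confirmed the bin's x position.

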